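# Find the full ink carton and lean the printing blocks to dry

### The arm

A 6-joint arm with a two-finger parallel gripper is mounted at the origin on the work surface; the furniture and walls round the work are solid. World frame = base frame: x ahead of the robot, y to its left, z up, the work surface at z = 0. Lengths are in mm, angles in degrees, forces in N, time in s.
With the tool pointing down it reaches from about 300 to 850 mm from the base axis. Payload 4.2 kg.
Tool frame: the origin (TCP) lies at the very end of the fingers, on their centre line; the grasp point (between the pads) lies 19 mm behind it (env.grasp_offset is the distance from the TCP to the grasp point, in mm); z points along the fingers, y is the line along which they close (so a half turn about z gives the same grasp; the last joint's range is limited). The gripper opens to 91 mm and grips with 3 to 60 N. Pads are 32 mm wide; open, the fingers measure 118 mm over their backs; the gripper's body (76 mm by 178 mm) begins 60 mm behind the grasp point.
Start: joints at [74.714, 18.312, 89.639, -0, 72.044, -1.146], TCP at [140.475, 557.593, 213.976] pointing down, gripper open.
Joint ranges: [-177.97, 177.97], [-48.28, 115.42], [12.27, 149.76], [-77.06, 257.06], [2.81, 150.46], [-146.56, 146.56]. Speed limits (degrees/s): [147.25, 147.25, 180, 180, 180, 180].

### API

Orientations are given as [roll, pitch, yaw] about the fixed x, y, z axes, in that order (R = Rz(yaw) Ry(pitch) Rx(roll)).
In Python, from workcell import env, eyes gives the robot as it stands.
- The arm moves only by the tool send_rows, never from a script. Its arguments are lists of equal length, an entry for each row: "grip": the opening, from -1 (shut) to 1 (fully open), so that 0 is half open; "xyz": the shift along the world's x, y, z in m, a list of three; "yaw": the turn about the world's z in degrees. A call has 1 to 8 rows; each row is the pose to reach, as a shift and turn from the pose commanded when the call began; what a row does not reach only later rows make up. A row lasts 1/12 s, in which the tool goes at most 41.7 mm and 7.16 degrees, less where a joint would pass 70% of its speed; a pose out of reach is approached as far as the arm can. A call with a gripper value outside its range is refused whole. The fingers move at their own pace and stop on an object; "grip_force" is the grip in N (left out, the last holds). Time passes only in rows, so rows that repeat a pose let the fingers close. It gives the time, the measured TCP pose, the force, the opening and the grip force at its end, in the units of the state.
- env.state(): the state, without advancing time (a new reading comes with each control period).
- eyes.grab_frame(name): name is "side" or "top" or "wrist"; returns a dict with "frame" (420x560x3 uint8, red, green, blue), "fx", "fy", "cx", "cy" (pixels), "pose" (4x4, takes a point from camera to world coordinates). Camera axes: x right, y down, z forward; pixel columns grow to the right and rows downward; lengths in mm; the calibration is good to about 2 mm. A picture is of the moment at which its call begins. There is no depth.
- env.job_done(): hands the job in; it is judged then, once.
The state is a dict: "time_s": time; "qpos": joint angles; "qvel": joint speeds; "effort": joint torques, N m; "ee_pos": TCP position; "ee_rot": TCP orientation; "force": force on the tool from outside, world axes, zero at the start; "torque": the same for the moment, N m; "gripper_width": finger opening in mm; "gripper_force": force on a finger pad.
Only numpy, scipy, OpenCV 4.12 (cv2) and the standard library are available. Lean on these libraries where they do the work, as an engineer would, in place of code of your own. Each camera call takes 0.05 s, during which the arm holds its last target. There are 200 camera calls.

### The job

Clear the print bench for the next run: of the look-alike closed cartons only one still has ink in it, so lift them to feel which is the heavy one and stand that one upright on the small black mat on its own, and all the empty ones upright side by side on the long grey mat. Take every printing block out of the dowel rack and lean it on the drying rest, foot on the base board in front of the fence and top leaning back over the fence. Do not shift or knock over anything else on the table.

Things in the scene. Friction and masses are not known exactly. Their poses are not given: they have to be found in the camera images.
- carton_a_mid (a point): centre (half-way up) of a loose closed cardboard carton, 84 mm along its x, 56 mm along its y, 70 mm high, z up; all cartons look alike and start standing on a thin patterned table mat 4 mm thick; an empty one weighs about 0.12 kg, the one that still has its ink cans in it about 0.55 kg; which is which can only be felt on lifting. Some cartons are absent (None)
- carton_b_mid (a point): centre (half-way up) of a loose closed cardboard carton, 84 mm along its x, 56 mm along its y, 70 mm high, z up; all cartons look alike and start standing on a thin patterned table mat 4 mm thick; an empty one weighs about 0.12 kg, the one that still has its ink cans in it about 0.55 kg; which is which can only be felt on lifting. Some cartons are absent (None)
- carton_c_mid (a point): centre (half-way up) of a loose closed cardboard carton, 84 mm along its x, 56 mm along its y, 70 mm high, z up; all cartons look alike and start standing on a thin patterned table mat 4 mm thick; an empty one weighs about 0.12 kg, the one that still has its ink cans in it about 0.55 kg; which is which can only be felt on lifting. Some cartons are absent (None)
- carton_d_mid (a point): centre (half-way up) of a loose closed cardboard carton, 84 mm along its x, 56 mm along its y, 70 mm high, z up; all cartons look alike and start standing on a thin patterned table mat 4 mm thick; an empty one weighs about 0.12 kg, the one that still has its ink cans in it about 0.55 kg; which is which can only be felt on lifting. Some cartons are absent (None)
- carton_e_mid (a point): centre (half-way up) of a loose closed cardboard carton, 84 mm along its x, 56 mm along its y, 70 mm high, z up; all cartons look alike and start standing on a thin patterned table mat 4 mm thick; an empty one weighs about 0.12 kg, the one that still has its ink cans in it about 0.55 kg; which is which can only be felt on lifting. Some cartons are absent (None)
- carton_f_mid (a point): centre (half-way up) of a loose closed cardboard carton, 84 mm along its x, 56 mm along its y, 70 mm high, z up; all cartons look alike and start standing on a thin patterned table mat 4 mm thick; an empty one weighs about 0.12 kg, the one that still has its ink cans in it about 0.55 kg; which is which can only be felt on lifting. Some cartons are absent (None)
- block_0_mid (a point): centre of a printing block, a flat slab 12 mm thick (its x), 80 mm wide (its y), 150 mm long (its z, up as it stands in the rack), 0.13 kg. Its foot is 75 mm from here along -z and its top 75 mm along +z. Some blocks are absent (None)
- block_0_foot (a point): middle of that block's lower short edge
- block_0_top (a point): middle of that block's upper short edge
- block_1_mid (a point): centre of a printing block, a flat slab 12 mm thick (its x), 80 mm wide (its y), 150 mm long (its z, up as it stands in the rack), 0.13 kg. Its foot is 75 mm from here along -z and its top 75 mm along +z. Some blocks are absent (None)
- block_1_foot (a point): middle of that block's lower short edge
- block_1_top (a point): middle of that block's upper short edge
- block_2_mid (a point): centre of a printing block, a flat slab 12 mm thick (its x), 80 mm wide (its y), 150 mm long (its z, up as it stands in the rack), 0.13 kg. Its foot is 75 mm from here along -z and its top 75 mm along +z. Some blocks are absent (None)
- block_2_foot (a point): middle of that block's lower short edge
- block_2_top (a point): middle of that block's upper short edge
- ink_mat: flat black rubber mat, 110 mm (its x) by 90 mm (its y), its top 8 mm above the table, fixed, with a thin line round its edge; big enough for one carton; origin at the centre of its underside, 4 mm above the table
- empties_mat: long flat grey felt mat, 110 mm (its x) by 350 mm (its y), 4 mm thick, fixed; origin under its centre
- block_rack: fixed wooden dowel rack, base 165 (its x) by 100 (its y) by 10 mm, z up; three slots at x = -55, 0, +55 mm, each 15 mm wide between dowels that reach 65 mm above the table; a block stands in a slot, its flat faces looking along the rack's x, its foot on the base 10 mm above the table
- drying_rest: fixed wooden rest: a base board 8 mm thick, on which blocks' feet stand, and an upright fence at its back, 280 mm wide (its y), top 85 mm above the table, 12 mm thick. Origin on the table under the fence's front face, mid-width; x points from the front to the back (away from the robot), z up; the base board reaches 76 mm in front of the fence (x = -0.076), the fence occupies x = 0 to 0.012
- tape_roll: loose roll of masking tape, 104 mm across, 25 mm high, lying flat; origin under its centre; a bystander
- ink_jar: loose small screw-top ink pot, 44 mm across, 51 mm high; origin under its centre; a bystander

How it is judged:
By the outcome, as a careful person would: the job done as asked, in the order asked, and still so for the second after the job is handed in, with the robot touching nothing.
Of carton_a, carton_d only 1 to 1 are there at a start; the rules pass over those that are not, and their reading is None.
Of carton_b, carton_e only 1 to 2 are there at a start; the rules pass over those that are not, and their reading is None.
Of carton_c, carton_f only 1 to 1 are there at a start; the rules pass over those that are not, and their reading is None.
Of block_0, block_1, block_2 only 2 to 3 are there at a start; the rules pass over those that are not, and their reading is None.
At some moment in a run one of carton_a, carton_b, carton_c, carton_d, carton_e, carton_f may be knocked a few centimetres aside while the robot is not near it.
It also fails if it takes over 210 s, if anything falls off the work surface, if the arm or the gripper's body presses on something with over 40 N, if the wrist force passes 120 N, or if a joint passes its speed limit or range.

## Working session

There is one attempt and no reset: what is moved stays moved. The work goes in short steps, Python scripts to look and compute and a tool call to move; the robot and the scene stay as the last step left them, time stands still between calls to the robot, and variables do not carry over. Pictures are saved under pics/ and viewed, at most 14 in all, crops included, and the job is handed in when it is done.

Besides the shell and the picture viewer there is one more tool, called after "Emit:" in YAML: its name, and indented under it one key for each argument. send_rows: Moves the arm, as the interface text tells. Its arguments: {"type":"object","properties":{"grip":{"type":"array"},"xyz":{"type":"array"},"yaw":{"type":"array"},"grip_force":{"type":"number"}},"required":["grip","xyz","yaw"]}

```bash
mkdir -p pics; ls
cat > h.py <<'E'
import numpy as np,cv2
from workcell import env,eyes
def grab(n,save=None):
    d=eyes.grab_frame(n)
    if save: cv2.imwrite('pics/'+save+'.png',cv2.cvtColor(d['frame'],cv2.COLOR_RGB2BGR))
    return d
def ray(d,u,v,z):
    P=np.array(d['pose']);r=P[:3,:3]@np.array([(u-d['cx'])/d['fx'],(v-d['cy'])/d['fy'],1]);o=P[:3,3]
    return o+r*(z-o[2])/r[2]
def proj(d,p):
    P=np.array(d['pose']);c=P[:3,:3].T@(np.array(p)-P[:3,3])
    return np.array([d['fx']*c[0]/c[2]+d['cx'],d['fy']*c[1]/c[2]+d['cy']])
E
python3 - <<'E'
from h import *
for n in ['top','side','wrist']:
    d=grab(n,n+'0'); print(n,d['fx'],d['cx'],d['cy'],np.round(d['pose'],3).tolist())
print(env.state())
E
```

```text
pics
top 401.70321075625446 280.40917615415356 207.36799116664392 [[-0.007, -0.989, 0.15, 315.68], [-1.0, 0.006, -0.012, 58.211], [0.011, -0.15, -0.989, 1326.968], [0.0, 0.0, 0.0, 1.0]]
side 501.05754832233634 280.23452969837166 207.9726903739563 [[-0.985, -0.1, 0.143, 283.758], [-0.173, 0.651, -0.739, 1132.899], [-0.019, -0.752, -0.659, 1083.583], [0.0, 0.0, 0.0, 1.0]]
wrist 319.249369633912 278.5081852371683 209.9856591864226 [[0.244, 0.937, 0.248, 69.715], [0.97, -0.236, -0.063, 575.412], [-0.001, 0.256, -0.967, 382.652], [0.0, 0.0, 0.0, 1.0]]
{'time_s': 0.15, 'qpos': array([ 7.47140889e+01,  1.83450418e+01,  8.96909283e+01,  5.10558531e-04,
        7.20433041e+01, -1.14464019e+00]), 'qvel': array([ 0.01172341, -0.09974283, -0.29920111,  0.04904656, -0.04415676,
        0.00425423]), 'effort': array([ 9.58433411e-04, -4.12771869e+01, -2.32155097e+01,  7.29710329e-02,
        4.35014593e-02, -1.10578626e-04]), 'ee_pos': array([140.36429154, 557.21315007, 213.29129663]), 'ee_rot': array([-1.79920751e+02, -2.06898722e-03,  1.65858570e+02]), 'force': array([-0.045957  ,  0.5912699 ,  0.37138308]), 'torque': array([-0.00089248,  0.02897147,  0.01277399]), 'gripper_force': 0.0, 'gripper_width': 91.36096982385202}
```

View pics/top0.png

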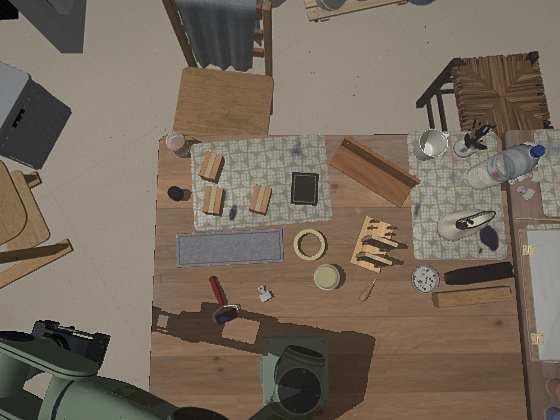

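View pics/side0.png

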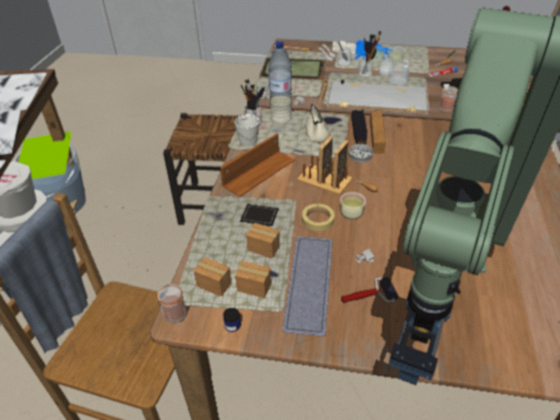

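The top view shows cartons near (211,167), (213,201) and (260,199), the black mat at (305,188), the grey mat at (230,248), the rest at (375,170), the rack at (378,244) and the tape at (310,244). The side view shows what look like two dark blocks in the rack. I'll enlarge a crop of each area to measure.

Run:
```python
import cv2
a=cv2.imread('pics/top0.png')[128:284,165:425]; b=cv2.imread('pics/side0.png')[120:210,210:390]
cv2.imwrite('pics/c1.png',cv2.resize(a,None,fx=3,fy=3,interpolation=cv2.INTER_CUBIC))
cv2.imwrite('pics/c2.png',cv2.resize(b,None,fx=4,fy=4,interpolation=cv2.INTER_CUBIC))
```

```text
(no output)
```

View pics/c1.png

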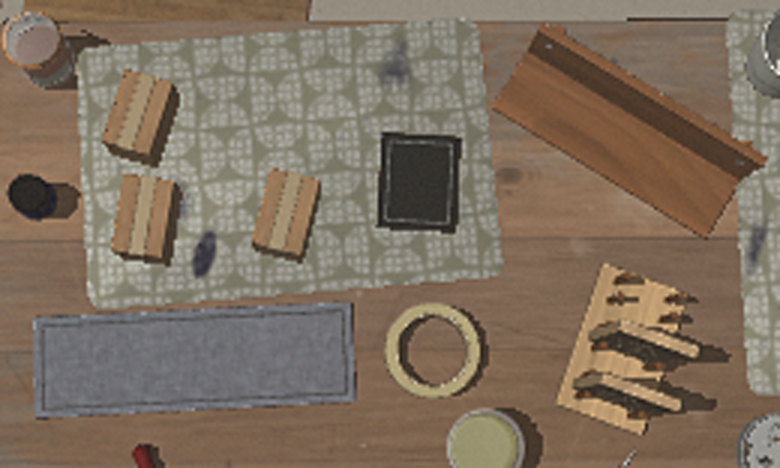

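View pics/c2.png

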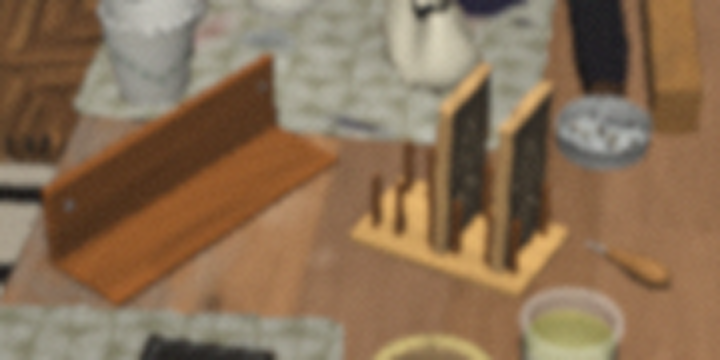

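```bash
cat > m.py <<'E'
from h import *
d=grab('top'); f=d['frame']; hsv=cv2.cvtColor(f,cv2.COLOR_RGB2HSV)
def comps(mask,box,amin,z,name):
    x0,y0,x1,y1=box; m=np.zeros_like(mask); m[y0:y1,x0:x1]=mask[y0:y1,x0:x1]
    for c in cv2.findContours(m,cv2.RETR_EXTERNAL,cv2.CHAIN_APPROX_NONE)[0]:
        if cv2.contourArea(c)<amin: continue
        pts=np.array([ray(d,u,v,z)[:2] for u,v in c[:,0]],np.float32)
        r=cv2.minAreaRect(pts); print(name,'px',c[:,0].mean(0).round(),'c',np.round(r[0],1),'size',np.round(r[1],1),'ang',round(r[2],1))
E
cat > m1.py <<'E'
from m import *
H,S,V=[hsv[...,i].astype(int) for i in range(3)]
R,G,B=[f[...,i].astype(int) for i in range(3)]
for p in [(211,164),(204,167),(216,170),(213,180),(219,167),(305,188),(230,248),(380,240),(350,160),(375,160),(365,250),(395,245),(395,265),(250,235)]: print(p,f[p[1],p[0]],hsv[p[1],p[0]])
top=((R>150)&(R-B>45)).astype(np.uint8)
comps(cv2.morphologyEx(top,cv2.MORPH_CLOSE,np.ones((3,3))),(190,140,290,225),100,74,'carton')
comps((V<75).astype(np.uint8),(285,165,325,215),100,8,'ink')
comps(((S<70)&(B>R)&(V>80)&(V<190)).astype(np.uint8),(170,225,290,270),200,4,'grey')
comps(((R>120)&(R-B>40)).astype(np.uint8),(345,210,405,275),50,10,'rack')
cv2.imwrite('pics/mk.png',top*255)
E
python3 m1.py
```

```text
(211, 164) [163 145 114] [ 19  77 163]
(204, 167) [150 118  88] [ 15 105 150]
(216, 170) [159 126  92] [ 15 107 159]
(213, 180) [79 64 51] [14 90 79]
(219, 167) [61 50 42] [13 79 61]
(305, 188) [54 51 47] [17 33 54]
(230, 248) [106 107 111] [114  11 111]
(380, 240) [192 159 119] [ 16  97 192]
(350, 160) [124  87  58] [ 13 136 124]
(375, 160) [83 60 44] [ 12 120  83]
(365, 250) [185 152 111] [ 17 102 185]
(395, 245) [184 153 117] [ 16  93 184]
(395, 265) [137 112  89] [ 14  89 137]
(250, 235) [119 120 124] [114  10 124]
carton px [211. 200.] c [534.  259.3] size [52.7 82.7] ang 81.5
carton px [260. 198.] c [537.6 108.2] size [52.6 82.4] ang 75.5
carton px [209. 165.] c [646.  266.9] size [52.2 82.2] ang 72.9
ink px [304. 188.] c [579.7 -38.7] size [ 89.2 109.5] ang 86.3
grey px [229. 247.] c [385.  210.5] size [108.  347.3] ang 2.5
rack px [377. 241.] c [ 399.3 -267.1] size [195.6 212.7] ang 88.2
```

Emit:
send_rows:
  grip: [1,1,1,1,1,1,1,1]
  xyz:
    - [0.026,-0.03,0]
    - [0.053,-0.06,0]
    - [0.079,-0.09,0]
    - [0.106,-0.12,0]
    - [0.132,-0.15,0]
    - [0.159,-0.18,0]
    - [0.185,-0.21,0]
    - [0.212,-0.24,0]
  yaw: [0,0,0,0,0,0,0,0]

```text
time_s: 0.87
ee_pos: [353.2, 315.9, 214.0]
ee_rot: [180.0, 0.0, 165.9]
force: [0.8, 0.7, -0.6]
gripper_width: 91.3
gripper_force: 0.0
```

Emit:
send_rows:
  grip: [1,1,1,1,1,1,1,1]
  xyz:
    - [0.026,-0.03,0]
    - [0.053,-0.06,0]
    - [0.079,-0.09,0]
    - [0.106,-0.12,0]
    - [0.132,-0.15,0]
    - [0.159,-0.18,0]
    - [0.185,-0.209,0]
    - [0.185,-0.209,0]
  yaw: [0,0,0,0,0,0,0,0]

```text
time_s: 1.53
ee_pos: [541.7, 103.7, 213.5]
ee_rot: [-179.9, 0.2, 165.6]
force: [-0.4, 0.5, 0.7]
gripper_width: 91.2
gripper_force: 0.0
```

Run:
```python
from h import *
d=grab('wrist','w1'); s=env.state(); print(s['time_s'],s['ee_pos'],s['ee_rot'],s['force'])
for n,p in dict(rest_l=(329.3,163.7),rest_r=(400.7,207)).items(): print(n,p)
t=grab('top'); 
print(ray(t,329.3,163.7,8),ray(t,400.7,207,8),'fence top',ray(t,165+545/3,128+28/3,85),ray(t,165+765/3,128+160/3,85))
q=lambda x,y:(165+x/3,128+y/3)
for p in [(600,325),(700,355),(580,375),(680,408)]: print('blk',ray(t,*q(*p),160))
for p in [(605,265),(557,403),(645,433)]: print('rack',ray(t,*q(*p),10))
```

```text
1.5833 [539.24753355 106.0520733  213.35648804] [-1.79977131e+02 -1.26979501e-03  1.65586189e+02] [ 0.01243786 -0.04988577 -0.53276509]
rest_l (329.3, 163.7)
rest_r (400.7, 207)
[ 664.35212021 -124.80986185    8.        ] [ 514.88375473 -359.34689165    8.        ] fence top [ 731.02586493 -172.35328924   85.        ] [ 585.22705236 -400.72016281   85.        ]
blk [ 406.08096095 -202.29677748  160.        ]
blk [ 376.38460242 -298.25161824  160.        ]
blk [ 357.94181521 -181.0603838   160.        ]
blk [ 325.7103695  -276.32141344  160.        ]
rack [ 483.94877509 -243.91083219   10.        ]
rack [ 333.34651292 -185.69715719   10.        ]
rack [ 300.50005773 -280.01659631   10.        ]
```

View pics/w1.png

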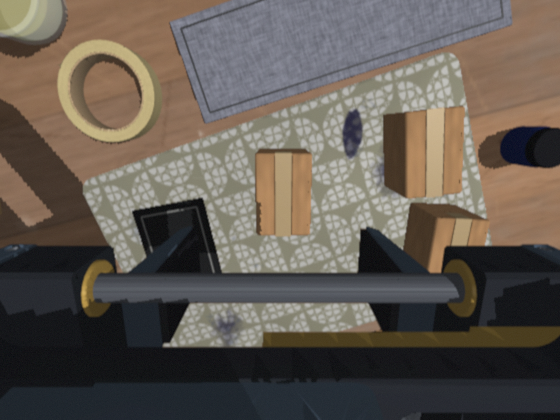

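The wrist view shows the nearest carton at (284,192), square to the fingers, so I'll descend and weigh it.

Emit:
send_rows:
  grip: [1,1,1,1,1,1,1,1]
  xyz:
    - [0,0,-0.04]
    - [0,0,-0.08]
    - [0,0,-0.12]
    - [0,0,-0.15]
    - [0,0,-0.175]
    - [0,0,-0.19]
    - [0,0,-0.194]
    - [0,0,-0.194]
  yaw: [0,0,0,0,0,0,0,0]

```text
time_s: 2.3
ee_pos: [536.0, 109.5, 19.1]
ee_rot: [-179.9, -0.2, 165.9]
force: [2.0, -1.7, -0.0]
gripper_width: 90.8
gripper_force: 0.0
```

Emit:
send_rows:
  grip: [0,0,0,0,0,0,0,0]
  grip_force: 25
  xyz:
    - [0,0,0]
    - [0,0,0]
    - [0,0,0]
    - [0,0,0]
    - [0,0,0]
    - [0,0,0]
    - [0,0,0]
    - [0,0,0]
  yaw: [0,0,0,0,0,0,0,0]

```text
time_s: 2.97
ee_pos: [537.8, 108.6, 20.5]
ee_rot: [180.0, 0.0, 165.8]
force: [-0.3, 1.0, 4.5]
gripper_width: 56.5
gripper_force: 25.0
```

Emit:
send_rows:
  grip: [0,0,0,0,0,0,0,0]
  xyz:
    - [0,0,0.005]
    - [0,0,0.015]
    - [0,0,0.03]
    - [0,0,0.04]
    - [0,0,0.04]
    - [0,0,0.04]
    - [0,0,0.04]
    - [0,0,0.04]
  yaw: [0,0,0,0,0,0,0,0]

```text
time_s: 3.63
ee_pos: [536.9, 108.5, 59.3]
ee_rot: [-180.0, -0.1, 165.9]
force: [0.2, 0.1, -1.7]
gripper_width: 56.0
gripper_force: 25.0
```

Fz is about −1.7 N, so it's empty. I'll put it back and weigh the next one, so the heavy one can be placed first.

Emit:
send_rows:
  grip: [0,0,0,0,0,0.9,0.9,0.9]
  xyz:
    - [0,0,-0.015]
    - [0,0,-0.03]
    - [0,0,-0.037]
    - [0,0,-0.04]
    - [0,0,-0.04]
    - [0,0,-0.04]
    - [0,0,-0.04]
    - [0,0,-0.04]
  yaw: [0,0,0,0,0,0,0,0]

```text
time_s: 4.3
ee_pos: [537.7, 108.6, 20.0]
ee_rot: [180.0, 0.0, 165.9]
force: [0.1, 0.4, 0.2]
gripper_width: 73.0
gripper_force: 0.0
```

Emit:
send_rows:
  grip: [0.9,1,1,1,1,1,1,1]
  xyz:
    - [0,0,0]
    - [0,0,0.03]
    - [0,0,0.07]
    - [0,0,0.11]
    - [0,0.04,0.11]
    - [0,0.08,0.11]
    - [0,0.12,0.11]
    - [-0.0035,0.1505,0.11]
  yaw: [0,0,0,0,1,3,5,5.6]

```text
time_s: 4.97
ee_pos: [534.5, 261.8, 130.5]
ee_rot: [179.9, 0.1, 171.5]
force: [0.1, 0.0, 0.8]
gripper_width: 91.2
gripper_force: 0.0
```

```bash
python3 m1.py | grep carton; python3 -c "
from h import *
s=env.state();print(s['ee_pos'],s['ee_rot'])"
```

```text
carton px [214. 160.] c [664.3 248.8] size [73.9 41. ] ang 23.9
[533.65164362 266.7090935  130.14021652] [1.79676850e+02 2.51512643e-02 1.71671516e+02]
```

Emit:
send_rows:
  grip: [1,1,1,1,1,1,1,1]
  xyz:
    - [0,0,0]
    - [0,0,-0.03]
    - [0,0,-0.06]
    - [0,0,-0.085]
    - [0,0,-0.1]
    - [0,0,-0.11]
    - [0,0,-0.11]
    - [0,0,-0.11]
  yaw: [0,0,0,0,0,0,0,0]

```text
time_s: 5.68
ee_pos: [534.3, 258.5, 20.1]
ee_rot: [-180.0, -0.0, 171.4]
force: [0.2, 0.4, 1.2]
gripper_width: 91.3
gripper_force: 0.0
```

Emit:
send_rows:
  grip: [0,0,0,0,0,0,0,0]
  xyz:
    - [0,0,0]
    - [0,0,0]
    - [0,0,0]
    - [0,0,0]
    - [0,0,0]
    - [0,0,0]
    - [0,0,0]
    - [0,0,0]
  yaw: [0,0,0,0,0,0,0,0]

```text
time_s: 6.35
ee_pos: [534.3, 259.4, 20.4]
ee_rot: [180.0, 0.0, 171.5]
force: [-0.5, 1.3, 3.3]
gripper_width: 55.5
gripper_force: 25.0
```

Emit:
send_rows:
  grip: [0,0,0,0,0,0,0,0]
  xyz:
    - [0,0,0.005]
    - [0,0,0.015]
    - [0,0,0.03]
    - [0,0,0.04]
    - [0,0,0.04]
    - [0,0,0.04]
    - [0,0,0.04]
    - [0,0,0.04]
  yaw: [0,0,0,0,0,0,0,0]

```text
time_s: 7.02
ee_pos: [533.2, 258.7, 59.1]
ee_rot: [-179.9, -0.1, 171.5]
force: [0.1, 0.5, -5.0]
gripper_width: 55.8
gripper_force: 25.0
```

Fz is −5.0 N, so this is the heavy one. I'll take it to the black mat.

Emit:
send_rows:
  grip: [0,0,0,0,0,0,0,0]
  xyz:
    - [0,0,0.025]
    - [0,0,0.055]
    - [0,0,0.08]
    - [0.003,-0.025,0.08]
    - [0.009,-0.06,0.08]
    - [0.015,-0.1,0.08]
    - [0.021,-0.14,0.08]
    - [0.028,-0.18,0.08]
  yaw: [0,0,0,0,1,2,3,4.8]

```text
time_s: 7.68
ee_pos: [561.2, 77.5, 139.2]
ee_rot: [-180.0, -0.1, 176.4]
force: [0.3, -1.2, -5.3]
gripper_width: 55.8
gripper_force: 25.0
```

Emit:
send_rows:
  grip: [0,0,0,0,0,0,0,0]
  xyz:
    - [0.006,-0.04,0]
    - [0.012,-0.08,0]
    - [0.0165,-0.108,0]
    - [0.0177,-0.118,0]
    - [0.0177,-0.118,0]
    - [0.0177,-0.118,-0.02]
    - [0.0177,-0.118,-0.05]
    - [0.0177,-0.118,-0.08]
  yaw: [0,0,0,0,0,0,0,0]

```text
time_s: 8.35
ee_pos: [580.0, -37.6, 59.7]
ee_rot: [179.9, 0.1, 176.3]
force: [1.0, -0.4, -6.3]
gripper_width: 55.9
gripper_force: 25.0
```

Emit:
send_rows:
  grip: [0,0,0,0,0,0,0,0]
  xyz:
    - [0,0,-0.018]
    - [0,0,-0.027]
    - [0,0,-0.031]
    - [0,0,-0.033]
    - [0,0,-0.035]
    - [0,0,-0.035]
    - [0,0,-0.035]
    - [0,0,-0.035]
  yaw: [0,0,0,0,0,0,0,0]

```text
time_s: 9.02
ee_pos: [580.3, -39.0, 26.0]
ee_rot: [180.0, 0.1, 176.3]
force: [-0.5, -1.1, -4.9]
gripper_width: 56.0
gripper_force: 25.0
```

Emit:
send_rows:
  grip: [0,0,0,0,0,0,0]
  xyz:
    - [0,0,-0.001]
    - [0,0,-0.002]
    - [0,0,-0.002]
    - [0,0,-0.002]
    - [0,0,-0.002]
    - [0,0,-0.002]
    - [0,0,-0.002]
  yaw: [0,0,0,0,0,0,0]

```text
time_s: 9.6
ee_pos: [580.3, -39.0, 24.4]
ee_rot: [180.0, 0.1, 176.3]
force: [-1.5, 1.2, 5.6]
gripper_width: 55.7
gripper_force: 25.0
```

Contact. I'll release, rise and go back to the first empty (538,108); with that clear, take a fresh picture.

Emit:
send_rows:
  grip: [0.7,0.7,0.7,0.7,0.7,0.7,0.7,0.7]
  xyz:
    - [0,0,0]
    - [0,0,0]
    - [0,0,0]
    - [0,0,0]
    - [0,0,0.02]
    - [0,0,0.05]
    - [0,0,0.085]
    - [0,0,0.117]
  yaw: [0,0,0,0,0,0,0,0]

```text
time_s: 10.27
ee_pos: [579.5, -38.9, 141.2]
ee_rot: [180.0, -0.0, 176.3]
force: [0.6, 0.3, 1.0]
gripper_width: 77.3
gripper_force: 0.0
```

Emit:
send_rows:
  grip: [1,1,1,1,1,1,1,1]
  xyz:
    - [-0.03,0,0.01]
    - [-0.07,0.01,0.02]
    - [-0.11,0.02,0.03]
    - [-0.15,0.03,0.04]
    - [-0.19,0.03,0.05]
    - [-0.22,0.03,0.05]
    - [-0.22,0.03,0.05]
    - [-0.22,0.03,0.05]
  yaw: [0,0,-3,-6,-10,-10.8,-10.8,-10.8]

```text
time_s: 10.93
ee_pos: [358.9, -8.9, 190.5]
ee_rot: [180.0, 0.1, 165.5]
force: [0.3, 0.4, 0.2]
gripper_width: 91.1
gripper_force: 0.0
```

```bash
sed -i 's/(190,140,290,225)/(180,130,330,225)/' m1.py; python3 m1.py | grep carton; python3 -c "
from h import *
d=grab('top','t2');s=env.state();print(s['ee_pos'],s['ee_rot'])"
```

```text
carton px [260. 198.] c [536.2 107.6] size [52.5 83.1] ang 76.3
carton px [306. 185.] c [579.9 -39.3] size [53.1 81.9] ang 86.3
carton px [210. 165.] c [646.  266.9] size [52.2 82.2] ang 72.9
[360.91505727  -8.97587984 190.30863371] [1.79970870e+02 1.08945676e-01 1.65466306e+02]
```

View pics/t2.png

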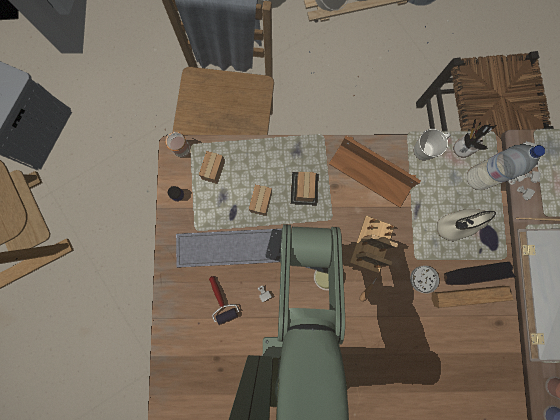

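The carton now stands square on the black mat at (306,185). The others are unchanged. Next I'll move the empty at (536,108) to the grey mat.

Emit:
send_rows:
  grip: [1,1,1,1,1,1,1,1]
  xyz:
    - [0.03,0.02,0]
    - [0.06,0.04,-0.02]
    - [0.09,0.06,-0.04]
    - [0.12,0.08,-0.06]
    - [0.15,0.1,-0.06]
    - [0.172,0.114,-0.06]
    - [0.177,0.117,-0.06]
    - [0.177,0.117,-0.06]
  yaw: [0.5,0.5,0.5,0.5,0.5,0.5,0.5,0.5]

```text
time_s: 11.7
ee_pos: [539.0, 109.1, 128.4]
ee_rot: [-180.0, -0.0, 166.0]
force: [-0.0, -0.2, -0.4]
gripper_width: 91.2
gripper_force: 0.0
```

Emit:
send_rows:
  grip: [1,1,1,1,1,1,0,0]
  xyz:
    - [0,0,-0.02]
    - [0,0,-0.05]
    - [0,0,-0.08]
    - [0,0,-0.1]
    - [0,0,-0.11]
    - [0,0,-0.11]
    - [0,0,-0.11]
    - [0,0,-0.11]
  yaw: [0,0,0,0,0,0,0,0]

```text
time_s: 12.37
ee_pos: [537.7, 108.0, 21.3]
ee_rot: [179.9, 0.1, 165.9]
force: [0.4, -0.5, 0.5]
gripper_width: 80.6
gripper_force: 0.0
```

Emit:
send_rows:
  grip: [0,0,0,0,0,0,0,0]
  xyz:
    - [0,0,0]
    - [0,0,0]
    - [0,0,0]
    - [0,0,0]
    - [0,0,0.005]
    - [0,0,0.02]
    - [0,0,0.04]
    - [0,0,0.06]
  yaw: [0,0,0,0,0,0,0,0]

```text
time_s: 13.03
ee_pos: [536.0, 108.0, 80.4]
ee_rot: [-180.0, -0.1, 166.0]
force: [0.2, -0.1, -0.9]
gripper_width: 55.7
gripper_force: 25.0
```

Emit:
send_rows:
  grip: [0,0,0,0,0,0,0,0]
  xyz:
    - [-0.025,0.01,0.01]
    - [-0.05,0.02,0.01]
    - [-0.08,0.03,0.01]
    - [-0.11,0.04,0.01]
    - [-0.135,0.05,0.01]
    - [-0.148,0.052,0.01]
    - [-0.1495,0.0525,0.01]
    - [-0.1495,0.0525,0.01]
  yaw: [0,3,6,10,14,16.5,16.5,16.5]

```text
time_s: 13.7
ee_pos: [387.1, 160.8, 90.4]
ee_rot: [180.0, 0.1, -177.5]
force: [-0.5, 0.2, -0.6]
gripper_width: 55.8
gripper_force: 25.0
```

Emit:
send_rows:
  grip: [0,0,0,0,0,0,0,0]
  xyz:
    - [0,0,-0.015]
    - [0,0,-0.035]
    - [0,0,-0.05]
    - [0,0,-0.06]
    - [0,0,-0.065]
    - [0,0,-0.067]
    - [0,0,-0.067]
    - [0,0,-0.067]
  yaw: [0,0,0,0,0,0,0,0]

```text
time_s: 14.37
ee_pos: [388.1, 160.7, 23.4]
ee_rot: [180.0, 0.1, -177.6]
force: [-0.4, -0.3, -1.8]
gripper_width: 56.1
gripper_force: 25.0
```

Emit:
send_rows:
  grip: [0,0,0,0,0.6,0.6,0.6,0.6]
  xyz:
    - [0,0,-0.002]
    - [0,0,-0.003]
    - [0,0,-0.0035]
    - [0,0,-0.0035]
    - [0,0,-0.0035]
    - [0,0,-0.0035]
    - [0,0,-0.0035]
    - [0,0,0.01]
  yaw: [0,0,0,0,0,0,0,0]

```text
time_s: 15.03
ee_pos: [385.6, 160.0, 31.6]
ee_rot: [-179.9, -0.2, -177.5]
force: [-0.1, 0.4, 0.4]
gripper_width: 72.5
gripper_force: 0.0
```

Emit:
send_rows:
  grip: [0.6,0.6,0.6,1,1,1,1,1]
  xyz:
    - [0,0,0.03]
    - [0,0,0.06]
    - [0,0,0.09]
    - [0.03,0.015,0.1]
    - [0.06,0.03,0.1]
    - [0.09,0.04,0.1]
    - [0.11,0.05,0.1]
    - [0.11,0.05,0.1]
  yaw: [0,0,0,-5,-10,-15,-19.6,-19.6]

```text
time_s: 15.7
ee_pos: [501.5, 212.5, 132.9]
ee_rot: [179.8, 0.2, 162.7]
force: [0.7, 0.2, 0.6]
gripper_width: 91.8
gripper_force: 0.0
```

```bash
sed -i 's/,225),100,74/,275),100,74/' m1.py; python3 m1.py | grep carton; python3 -c "
from h import *
d=grab('top','t3');s=env.state();print(s['ee_pos'],s['ee_rot'])"
```

```text
carton px [307. 183.] c [581.2 -39.5] size [51.2 77.9] ang 88.9
[496.96549058 210.56933882 132.25116688] [-1.79940943e+02 -7.92063160e-02  1.62918181e+02]
```

Run:
```python
from h import *
d=grab('wrist','w2'); f=d['frame'].copy()
a=np.radians(-17.1)
x=np.array([np.cos(a),np.sin(a)]);y=np.array([-x[1],x[0]])
for i,j in [(1,1),(1,-1),(-1,-1),(-1,1)]:
    p=np.array([646,266.9])+i*42*x+j*28*y; q=proj(d,[*p,74]); print(q); cv2.circle(f,tuple(int(k) for k in q),3,(255,0,0),-1)
cv2.imwrite('pics/w2.png',f[...,::-1])
```

```text
[420.80771144 408.30329038]
[357.27649262 408.27087635]
[363.76052244 324.83796644]
[432.50973037 324.86589704]
```

View pics/w2.png

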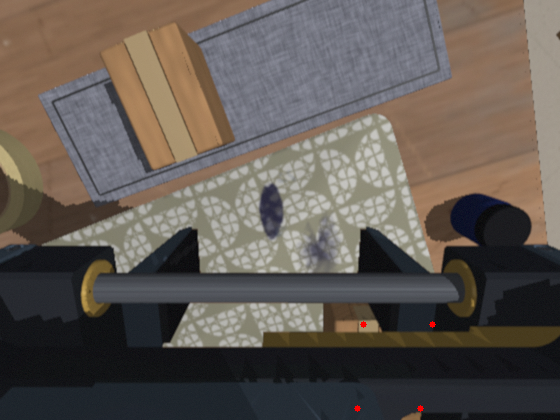

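The carton on the far end doesn't match the predicted corners: its tape is at x≈368, expected ≈398. It has probably been knocked, so I'll clear the arm and look again.

Emit:
send_rows:
  grip: [1,1,1,1,1,1,1]
  xyz:
    - [-0.02,-0.035,0.02]
    - [-0.04,-0.07,0.04]
    - [-0.06,-0.105,0.06]
    - [-0.08,-0.14,0.06]
    - [-0.1,-0.175,0.06]
    - [-0.12,-0.21,0.06]
    - [-0.12,-0.21,0.06]
  yaw: [0,0,0,0,0,0,0]

```text
time_s: 16.43
ee_pos: [371.6, -3.1, 192.7]
ee_rot: [-179.8, -0.1, 162.7]
force: [-0.5, 0.3, -0.5]
gripper_width: 91.6
gripper_force: 0.0
```

```bash
python3 m1.py | grep carton; python3 -c "
from h import *
s=env.state();print(s['ee_pos'],s['ee_rot'])"
```

```text
carton px [242. 246.] c [387. 160.] size [80.4 53. ] ang 3.4
carton px [306. 185.] c [579.9 -39.3] size [53.1 81.9] ang 86.3
carton px [217. 168.] c [635.9 244.8] size [52.4 82.9] ang 74.4
[373.29230487  -1.90167942 192.89771297] [-1.79933100e+02 -6.28100425e-02  1.62628993e+02]
```

It was knocked to (636,245), so I'll pick it from there.

Emit:
send_rows:
  grip: [1,1,1,1,1,1,1,1]
  xyz:
    - [0.028,0.026,0]
    - [0.056,0.052,0]
    - [0.084,0.078,0]
    - [0.112,0.104,0]
    - [0.14,0.13,-0.01]
    - [0.168,0.156,-0.02]
    - [0.196,0.184,-0.03]
    - [0.224,0.212,-0.04]
  yaw: [1.5,1.5,1.5,1.5,1.5,1.5,1.5,1.5]

```text
time_s: 17.15
ee_pos: [601.5, 215.4, 152.0]
ee_rot: [180.0, -0.0, 164.5]
force: [0.1, -0.8, -0.8]
gripper_width: 91.1
gripper_force: 0.0
```

Emit:
send_rows:
  grip: [1,1,1,1,1,1,1,1]
  xyz:
    - [0.025,0.023,-0.02]
    - [0.0347,0.0323,-0.023]
    - [0.0347,0.0323,-0.023]
    - [0.0347,0.0323,-0.05]
    - [0.0347,0.0323,-0.08]
    - [0.0347,0.0323,-0.11]
    - [0.0347,0.0323,-0.128]
    - [0.0347,0.0323,-0.133]
  yaw: [0,0,0,0,0,0,0,0]

```text
time_s: 17.82
ee_pos: [632.4, 244.1, 16.8]
ee_rot: [-179.8, -0.3, 164.4]
force: [0.1, -1.2, 0.5]
gripper_width: 90.9
gripper_force: 0.0
```

Emit:
send_rows:
  grip: [1,0,0,0,0,0,0,0]
  xyz:
    - [0,0,0]
    - [0,0,0]
    - [0,0,0]
    - [0,0,0]
    - [0,0,0]
    - [0,0,0]
    - [0,0,0.01]
    - [0,0,0.03]
  yaw: [0,0,0,0,0,0,0,0]

```text
time_s: 18.48
ee_pos: [633.9, 244.2, 48.2]
ee_rot: [-179.8, -0.3, 164.4]
force: [-1.0, 0.1, -1.4]
gripper_width: 56.0
gripper_force: 25.0
```

Emit:
send_rows:
  grip: [0,0,0,0,0,0,0,0]
  xyz:
    - [0,0,0.03]
    - [0,0,0.06]
    - [-0.03,0.003,0.07]
    - [-0.065,0.006,0.07]
    - [-0.1,0.009,0.07]
    - [-0.135,0.011,0.07]
    - [-0.17,0.013,0.07]
    - [-0.205,0.0145,0.07]
  yaw: [0,0,2,5,8,11,14,18.1]

```text
time_s: 19.15
ee_pos: [429.2, 259.3, 120.6]
ee_rot: [180.0, 0.0, -177.4]
force: [0.4, 1.1, -0.8]
gripper_width: 56.4
gripper_force: 25.0
```

Emit:
send_rows:
  grip: [0,0,0,0,0,0,0,0]
  xyz:
    - [-0.03,0.001,0]
    - [-0.045,0.001,0]
    - [-0.0482,0.001,0]
    - [-0.0482,0.001,-0.03]
    - [-0.0482,0.001,-0.06]
    - [-0.0482,0.001,-0.085]
    - [-0.0482,0.001,-0.095]
    - [-0.0482,0.001,-0.097]
  yaw: [0,0,0,0,0,0,0,0]

```text
time_s: 19.82
ee_pos: [382.8, 259.7, 22.7]
ee_rot: [-179.9, -0.1, -177.6]
force: [-5.7, -5.5, 21.9]
gripper_width: 56.0
gripper_force: 25.0
```

Emit:
send_rows:
  grip: [0,0,0.6,0.6,0.6,0.6]
  xyz:
    - [0,0,0]
    - [0,0,-0.001]
    - [0,0,-0.001]
    - [0,0,-0.001]
    - [0,0,-0.001]
    - [0,0,-0.001]
  yaw: [0,0,0,0,0,0]

```text
time_s: 20.32
ee_pos: [383.1, 260.5, 22.1]
ee_rot: [180.0, 0.0, -177.5]
force: [-0.0, -0.3, -0.6]
gripper_width: 72.8
gripper_force: 0.0
```

Emit:
send_rows:
  grip: [0.6,0.6,0.6,0.6,0.6,0.6,0.6,0.6]
  xyz:
    - [0,0,0.02]
    - [0,0,0.05]
    - [0,0,0.08]
    - [0,0,0.11]
    - [0,-0.03,0.15]
    - [0,-0.07,0.19]
    - [0,-0.11,0.2]
    - [0,-0.15,0.2]
  yaw: [0,0,0,0,-5,-12,-19,-26]

```text
time_s: 20.98
ee_pos: [384.3, 127.5, 222.8]
ee_rot: [179.7, 0.3, 156.3]
force: [0.7, -0.5, 0.2]
gripper_width: 73.0
gripper_force: 0.0
```

Emit:
send_rows:
  grip: [0,-0.2,-0.2,-0.2,-0.2,-0.2,-0.2,-0.2]
  xyz:
    - [0,-0.04,0]
    - [0,-0.08,0]
    - [0,-0.12,0]
    - [0,-0.16,0]
    - [0,-0.2,0]
    - [0,-0.2,0]
    - [0,-0.2,0]
    - [0,-0.2,0]
  yaw: [-7,-14,-21,-28,-35,-42,-49,-56]

```text
time_s: 21.65
ee_pos: [382.5, -73.5, 219.4]
ee_rot: [180.0, -0.0, 99.9]
force: [0.4, 1.1, -0.1]
gripper_width: 36.5
gripper_force: 0.0
```

```bash
python3 m1.py | grep carton
python3 - <<'E'
from h import *
d=grab('top','t4'); w=grab('wrist','w4');s=env.state();print(s['ee_pos'],s['ee_rot'])
f=d['frame'][120:284,165:425][...,::-1]
a=cv2.resize(f,(520,328),interpolation=cv2.INTER_CUBIC)
b=cv2.resize(w['frame'][...,::-1],(360,270))
o=np.zeros((600,520,3),np.uint8);o[:328]=a;o[330:600,:360]=b;cv2.imwrite('pics/v4.png',o)
E
```

```text
carton px [211. 247.] c [383.2 260.3] size [81.  52.7] ang 1.3
carton px [242. 246.] c [385.8 161.1] size [80.5 52.9] ang 0.6
carton px [301. 244.] c [391.9 -22.1] size [48.2 94. ] ang 84.7
carton px [306. 184.] c [580.  -39.2] size [53.9 82. ] ang 85.5
[382.58043657 -72.50316967 219.3750346 ] [1.79995764e+02 3.25557632e-03 1.00612328e+02]
```

View pics/v4.png

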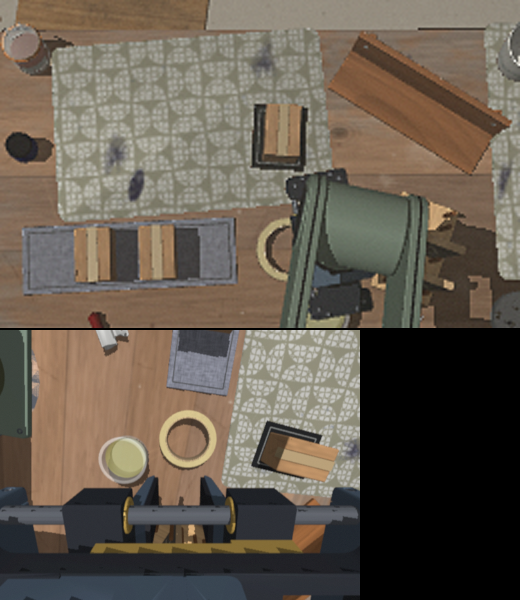

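Cartons are done: both empties stand on the grey mat at (93,253) and (157,253), and the inked one is on the black mat. Now I'll measure the block tops and the rest.

```bash
cat > b.py <<'E'
from h import *
t=grab('top');s=grab('side')
im=cv2.imread('pics/top0.png');si=cv2.imread('pics/side0.png')
q=lambda x,y:(210+x/4,120+y/4)
for p in [(443,98),(487,66),(500,130),(548,85)]: print('side blk',ray(s,*q(*p),160).round(1))
for p in [(120,303),(337,158)]: print('side rest front',ray(s,*q(*p),8).round(1))
for p in [(45,190),(270,57)]: print('side fence top',ray(s,*q(*p),85).round(1))
for p in [(350,235),(515,292),(568,232)]: print('side rack',ray(s,*q(*p),10).round(1))
a=im[128+95:128+150,165+180:165+245]; cv2.imwrite('pics/c5.png',cv2.resize(a,None,fx=10,fy=10,interpolation=cv2.INTER_CUBIC))
E
python3 b.py
```

```text
side blk [ 408.2 -232.7  160. ]
side blk [ 377.4 -285.   160. ]
side blk [ 358.2 -194.3  160. ]
side blk [ 325.2 -264.   160. ]
side rest front [ 662.  -114.4    8. ]
side rest front [ 513.4 -346.6    8. ]
side fence top [ 731.6 -159.7   85. ]
side fence top [ 581.2 -386.6   85. ]
side rack [ 484.4 -232.5   10. ]
side rack [ 336.  -176.2   10. ]
side rack [ 297.8 -264.9   10. ]
```

View pics/c5.png

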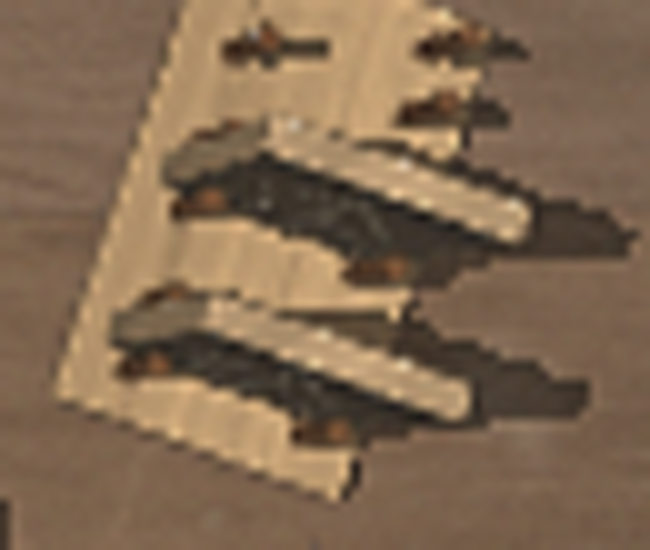

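The crop shows two blocks. Their top strips run (267,133)→(530,220) and (210,310)→(470,395); the far slot is empty.

Run:
```python
from h import *
t=grab('top')
q=lambda x,y:(345+x/10-.45,223+y/10-.45)
for a,b in [((267,133),(530,220)),((210,310),(470,395))]:
    A=ray(t,*q(*a),160);B=ray(t,*q(*b),160);D=A-B
    print((A+B)[:2]/2,np.hypot(*D[:2]),np.degrees(np.arctan2(D[1],D[0])))
s=grab('side')
c=[580,-39.3,74];f=s['frame']
y=np.radians(86);Y=np.array([np.cos(y),np.sin(y),0]);X=np.array([Y[1],-Y[0],0])
g=f[...,::-1].copy()
for i,j in [(1,1),(1,-1),(-1,-1),(-1,1)]:
    p=proj(s,c+i*42*X+j*28*Y);cv2.circle(g,tuple(int(round(k)) for k in p),0,(0,0,255),-1)
for P in [(664,-125,8),(515,-359,8),(731,-172,85),(585,-401,85)]:
    p=proj(s,P);cv2.circle(g,tuple(int(round(k)) for k in p),0,(0,0,255),-1)
cv2.imwrite('pics/c6.png',cv2.resize(g[120:270,200:320],None,fx=4,fy=4,interpolation=cv2.INTER_NEAREST))
w=grab('wrist'); print(proj(w,[391,-250,160]),proj(w,[342,-230,160]))
```

```text
[ 394.46902255 -258.42371168] 79.90071390293792 71.15815735983719
[ 343.7503196  -239.09992865] 78.38345308117097 71.4588662636395
[251.9619622  414.34727302] [200.06765286 387.8640907 ]
```

View pics/c6.png

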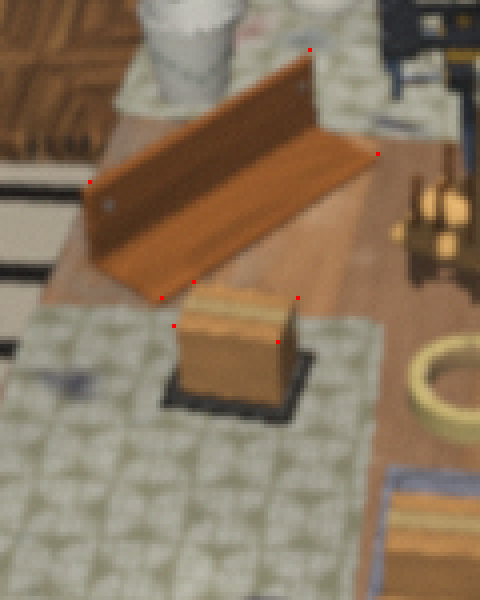

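The top view checks out: the fence length, 76 mm depth and 55 mm slot spacing all agree. The rest origin is ≈(653.5,−283) with its y axis at 57.5°. I'll go over the far block at (394.5,−258.4), tool yaw 71.3.

Emit:
send_rows:
  grip: [-0.1,-0.1,-0.1,-0.1,-0.1,-0.1,-0.1,-0.1]
  xyz:
    - [0.002,-0.03,0]
    - [0.004,-0.06,0]
    - [0.006,-0.09,0]
    - [0.008,-0.12,0]
    - [0.01,-0.15,0]
    - [0.012,-0.175,0]
    - [0.012,-0.186,0]
    - [0.012,-0.186,0]
  yaw: [-3,-7,-11,-16,-21,-26,-29.3,-29.3]

```text
time_s: 22.72
ee_pos: [395.0, -260.4, 219.1]
ee_rot: [180.0, 0.0, 71.0]
force: [-1.0, 0.2, 0.9]
gripper_width: 41.2
gripper_force: 0.0
```

Emit:
send_rows:
  grip: [-0.1,-0.1]
  xyz:
    - [0,0,0]
    - [0,0,0]
  yaw: [0,0]

```text
time_s: 22.88
ee_pos: [394.5, -257.4, 219.3]
ee_rot: [-180.0, -0.0, 71.3]
force: [0.3, 0.7, 0.4]
gripper_width: 40.9
gripper_force: 0.0
```

Run:
```python
from h import *
w=grab('wrist');g=w['frame'][...,::-1].copy();s=env.state();print(s['ee_pos'],s['ee_rot'])
a=np.radians(71.3);Y=np.array([np.cos(a),np.sin(a)]);X=np.array([Y[1],-Y[0]])
for c in [(394.5,-258.4),(343.8,-239.1)]:
  for i,j in [(1,1),(1,-1),(-1,-1),(-1,1)]:
    p=proj(w,[*(np.array(c)+i*6*X+j*40*Y),160]); print(p)
    cv2.circle(g,tuple(int(round(k)) for k in p),2,(0,0,255),-1)
cv2.imwrite('pics/w7.png',g)
```

```text
[ 394.57561734 -257.24823402  219.37677644] [-1.79984026e+02 -2.61395431e-02  7.12972683e+01]
[288.80689716 173.28959606]
[288.00888159 275.09306438]
[272.68194114 275.09262041]
[272.11978983 173.29421908]
[213.28655392 170.49775577]
[218.65428587 272.71853592]
[203.30204479 272.71820073]
[196.56945186 170.50252848]
```

View pics/w7.png

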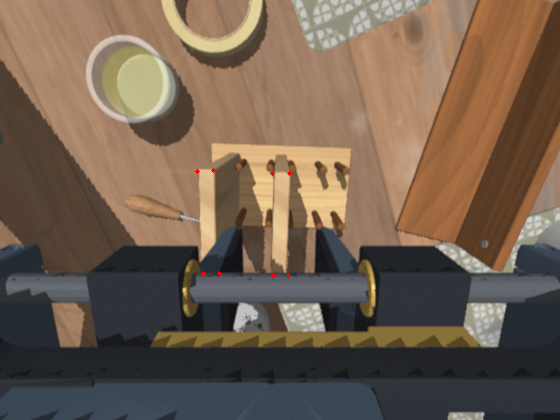

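The predicted corners sit on both block tops within 1–2 mm. I'll descend, grip and draw the far block out.

Emit:
send_rows:
  grip: [-0.1,-0.1,-0.1,-0.1,-0.1,-0.1,-0.1,-0.1]
  xyz:
    - [0,-0.001,-0.02]
    - [0,-0.001,-0.05]
    - [0,-0.001,-0.075]
    - [0,-0.001,-0.092]
    - [0,-0.001,-0.1]
    - [0,-0.001,-0.101]
    - [0,-0.001,-0.101]
    - [0,-0.001,-0.101]
  yaw: [0,0,0,0,0,0,0,0]

```text
time_s: 23.6
ee_pos: [395.6, -259.6, 119.6]
ee_rot: [179.9, 0.0, 71.2]
force: [0.2, -0.6, 0.0]
gripper_width: 41.1
gripper_force: 0.0
```

Emit:
send_rows:
  grip: [-0.9,-0.9,-0.9,-0.9,-0.9,-0.9,-0.9,-0.9]
  xyz:
    - [0,0,0]
    - [0,0,0]
    - [0,0,0]
    - [0,0,0]
    - [0,0,0]
    - [0,0,0]
    - [0,0,0]
    - [0,0,0]
  yaw: [0,0,0,0,0,0,0,0]

```text
time_s: 24.27
ee_pos: [394.8, -259.5, 118.7]
ee_rot: [180.0, 0.0, 71.2]
force: [-0.8, 0.6, 2.6]
gripper_width: 11.8
gripper_force: 25.0
```

Emit:
send_rows:
  grip: [-0.9,-0.9,-0.9,-0.9,-0.9,-0.9,-0.9,-0.9]
  xyz:
    - [0,0,0.006]
    - [0,0,0.018]
    - [0,0,0.034]
    - [0,0,0.05]
    - [0,0,0.07]
    - [0,0,0.09]
    - [0,0,0.1]
    - [0,0,0.1]
  yaw: [0,0,0,0,0,0,0,0]

```text
time_s: 24.93
ee_pos: [395.7, -260.1, 220.5]
ee_rot: [179.7, 0.1, 71.2]
force: [0.2, -0.5, -0.6]
gripper_width: 11.9
gripper_force: 25.0
```

Block held. I'll carry it to the rest at (664,−218), yaw 57.5.

Emit:
send_rows:
  grip: [-0.9,-0.9,-0.9,-0.9,-0.9,-0.9,-0.9,-0.9]
  xyz:
    - [0.02,0.003,0]
    - [0.05,0.007,0]
    - [0.085,0.013,0]
    - [0.12,0.018,0]
    - [0.155,0.023,0]
    - [0.19,0.029,0]
    - [0.225,0.034,0]
    - [0.25,0.038,0]
  yaw: [-1,-3,-5,-7,-9,-11,-13,-13.8]

```text
time_s: 25.6
ee_pos: [646.7, -220.3, 215.7]
ee_rot: [-179.9, 0.0, 57.3]
force: [0.3, -1.1, -1.0]
gripper_width: 12.2
gripper_force: 25.0
```

Emit:
send_rows:
  grip: [-0.9,-0.9,-0.9,-0.9,-0.9,-0.9,-0.9,-0.9]
  xyz:
    - [0.014,0.002,0]
    - [0.0195,0.0025,0]
    - [0.0195,0.0025,0]
    - [0.0195,0.0025,-0.02]
    - [0.0195,0.0025,-0.045]
    - [0.0195,0.0025,-0.065]
    - [0.0195,0.0025,-0.08]
    - [0.0195,0.0025,-0.09]
  yaw: [0,0,0,0,0,0,0,0]

```text
time_s: 26.27
ee_pos: [661.4, -218.9, 126.0]
ee_rot: [-179.7, 0.1, 57.3]
force: [0.7, -0.9, -1.3]
gripper_width: 11.7
gripper_force: 25.0
```

Emit:
send_rows:
  grip: [-0.9,-0.9,-0.9]
  xyz:
    - [0,0,0]
    - [0,0,0]
    - [0,0,0]
  yaw: [0,0,0]

```text
time_s: 26.52
ee_pos: [664.5, -219.3, 129.8]
ee_rot: [179.9, -0.0, 57.3]
force: [0.0, -0.0, -2.2]
gripper_width: 12.2
gripper_force: 25.0
```

Run:
```python
from h import *
d=grab('side','s8');t=grab('wrist','w8');s=env.state();print(s['ee_pos'],s['ee_rot'],s['force'])
o=np.zeros((420,800,3),np.uint8)
o[:, :440]=cv2.resize(d['frame'][110:230,205:331],(440,420))[...,::-1]
o[:270,440:]=cv2.resize(t['frame'],(360,270))[...,::-1];cv2.imwrite('pics/v8.png',o)
```

```text
[ 664.77705361 -219.22007051  130.03978768] [ 1.79840902e+02 -3.35759878e-02  5.73524825e+01] [-0.10110153  0.74170848 -0.31728129]
```

View pics/v8.png

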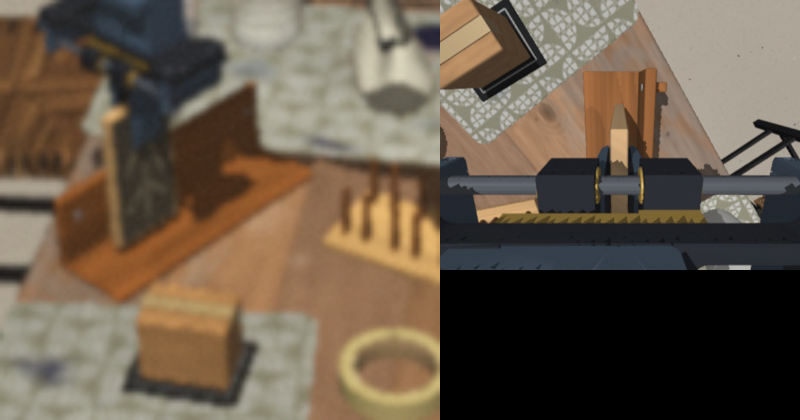

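The block hangs square over the base board, just in front of the fence. Lowering it.

Emit:
send_rows:
  grip: [-0.9,-0.9,-0.9,-0.9,-0.9,-0.9]
  xyz:
    - [0,0,-0.004]
    - [0,0,-0.008]
    - [0,0,-0.01]
    - [0,0,-0.012]
    - [0,0,-0.0125]
    - [0,0,-0.0125]
  yaw: [0,0,0,0,0,0]

```text
time_s: 27.12
ee_pos: [664.2, -218.9, 116.7]
ee_rot: [180.0, -0.0, 57.4]
force: [-1.8, -0.2, 3.5]
gripper_width: 11.7
gripper_force: 25.0
```

Emit:
send_rows:
  grip: [-0.5,-0.3,-0.12,-0.12,-0.12,-0.12]
  xyz:
    - [0,0,0]
    - [0,0,0]
    - [0,0,0]
    - [0,0,0]
    - [0,0,0]
    - [0,0,0]
  yaw: [0,0,0,0,0,0]

```text
time_s: 27.62
ee_pos: [664.2, -218.8, 115.7]
ee_rot: [-180.0, 0.0, 57.4]
force: [0.6, 0.3, -0.2]
gripper_width: 40.2
gripper_force: 0.0
```

Emit:
send_rows:
  grip: [-0.12,-0.12,-0.12,-0.12,-0.12,-0.12,-0.12,-0.12]
  xyz:
    - [0.005,-0.0032,0]
    - [0.009,-0.0057,0]
    - [0.012,-0.0076,0]
    - [0.015,-0.0096,0]
    - [0.018,-0.0115,0]
    - [0.0205,-0.0131,0]
    - [0.023,-0.0147,0]
    - [0.0255,-0.0162,0]
  yaw: [0,0,0,0,0,0,0,0]

```text
time_s: 28.28
ee_pos: [689.9, -235.3, 115.8]
ee_rot: [180.0, 0.0, 57.4]
force: [-0.5, -0.1, -0.6]
gripper_width: 39.9
gripper_force: 0.0
```

Emit:
send_rows:
  grip: [-0.12,-0.12,-0.12,-0.12,-0.12]
  xyz:
    - [0.0022,-0.0014,0]
    - [0.0044,-0.0028,0]
    - [0.0065,-0.0041,0]
    - [0.0065,-0.0041,0]
    - [0.0065,-0.0041,0]
  yaw: [0,0,0,0,0]

```text
time_s: 28.7
ee_pos: [696.2, -239.2, 115.8]
ee_rot: [-180.0, 0.0, 57.4]
force: [0.9, 0.3, -0.2]
gripper_width: 40.1
gripper_force: 0.0
```

Run:
```python
from h import *
d=grab('side','s9');t=grab('wrist','w9');s=env.state();print(s['ee_pos'],s['ee_rot'],s['force'])
o=np.zeros((420,800,3),np.uint8)
o[:, :440]=cv2.resize(d['frame'][110:230,205:331],(440,420))[...,::-1]
o[:270,440:]=cv2.resize(t['frame'],(360,270))[...,::-1];cv2.imwrite('pics/v9.png',o)
```

```text
[ 696.0559501  -239.07359024  115.89539151] [-1.79993283e+02  2.93814787e-04  5.73624543e+01] [ 0.78077586 -0.401079   -0.20842513]
```

View pics/v9.png

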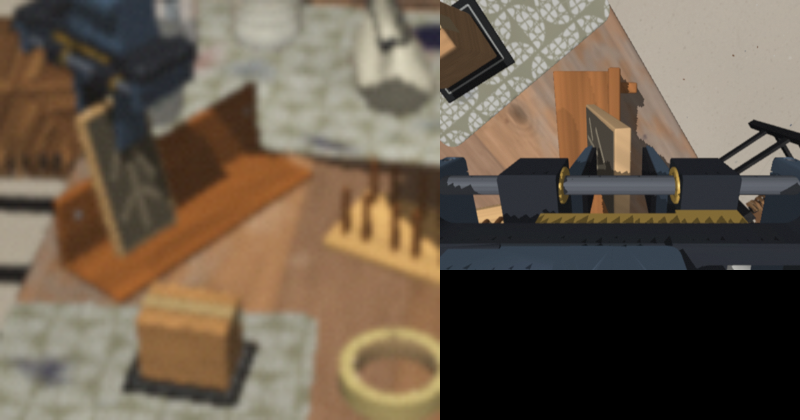

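The block leans on the fence with its foot on the board. I'll back straight up and fetch the second block.

Emit:
send_rows:
  grip: [-0.12,-0.12,-0.12,-0.12,-0.12,-0.12,-0.12,-0.12]
  xyz:
    - [0,0,0.015]
    - [0,0,0.045]
    - [0,0,0.08]
    - [0,0,0.11]
    - [-0.03,0,0.115]
    - [-0.065,0,0.115]
    - [-0.1,0,0.115]
    - [-0.135,0,0.115]
  yaw: [0,0,0,0,2,4,6,8]

```text
time_s: 29.47
ee_pos: [559.5, -238.8, 231.0]
ee_rot: [180.0, 0.0, 65.5]
force: [0.1, 0.4, 0.7]
gripper_width: 40.7
gripper_force: 0.0
```

Emit:
send_rows:
  grip: [-0.12,-0.12,-0.12,-0.12,-0.12,-0.12,-0.12,-0.12]
  xyz:
    - [-0.035,0,0]
    - [-0.07,0,0]
    - [-0.105,0,0]
    - [-0.14,0,0]
    - [-0.175,0,0]
    - [-0.205,0,0]
    - [-0.217,0,0]
    - [-0.217,0,0]
  yaw: [2,4,5.9,5.9,5.9,5.9,5.9,5.9]

```text
time_s: 30.13
ee_pos: [342.0, -238.8, 231.4]
ee_rot: [180.0, 0.0, 71.1]
force: [0.4, 0.0, -0.1]
gripper_width: 39.9
gripper_force: 0.0
```

Emit:
send_rows:
  grip: [-0.12,-0.12]
  xyz:
    - [0,0,0]
    - [0,0,0]
  yaw: [0,0]

```text
time_s: 30.3
ee_pos: [345.6, -239.6, 231.2]
ee_rot: [179.9, 0.0, 71.3]
force: [-0.1, 0.5, 0.8]
gripper_width: 40.3
gripper_force: 0.0
```

Emit:
send_rows:
  grip: [-0.12,-0.12,-0.12,-0.12,-0.12,-0.12,-0.12,-0.12]
  xyz:
    - [0,0,-0.02]
    - [0,0,-0.05]
    - [0,0,-0.08]
    - [0,0,-0.1]
    - [0,0,-0.11]
    - [0,0,-0.1125]
    - [0,0,-0.1125]
    - [0,0,-0.1125]
  yaw: [0,0,0,0,0,0,0,0]

```text
time_s: 30.97
ee_pos: [345.5, -239.6, 118.8]
ee_rot: [179.9, 0.0, 71.3]
force: [-1.1, 0.2, 0.4]
gripper_width: 40.0
gripper_force: 0.0
```

Emit:
send_rows:
  grip: [-0.9,-0.9,-0.9,-0.9,-0.9,-0.9,-0.9,-0.9]
  xyz:
    - [0,0,0]
    - [0,0,0]
    - [0,0,0]
    - [0,0,0]
    - [0,0,0]
    - [0,0,0]
    - [0,0,0]
    - [0,0,0]
  yaw: [0,0,0,0,0,0,0,0]

```text
time_s: 31.63
ee_pos: [344.3, -239.3, 118.8]
ee_rot: [180.0, 0.0, 71.3]
force: [-1.6, 0.4, 5.2]
gripper_width: 11.8
gripper_force: 25.0
```

Emit:
send_rows:
  grip: [-0.9,-0.9,-0.9,-0.9,-0.9,-0.9,-0.9,-0.9]
  xyz:
    - [0,0,0.006]
    - [0,0,0.018]
    - [0,0,0.034]
    - [0,0,0.05]
    - [0,0,0.07]
    - [0,0,0.09]
    - [0,0,0.1]
    - [0,0,0.1]
  yaw: [0,0,0,0,0,0,0,0]

```text
time_s: 32.3
ee_pos: [345.3, -239.9, 220.6]
ee_rot: [179.7, 0.1, 71.3]
force: [0.1, -0.4, -0.9]
gripper_width: 12.2
gripper_force: 25.0
```

Emit:
send_rows:
  grip: [-0.9,-0.9,-0.9,-0.9,-0.9,-0.9,-0.9,-0.9]
  xyz:
    - [0.02,-0.005,0]
    - [0.05,-0.013,0]
    - [0.085,-0.022,0]
    - [0.12,-0.031,0]
    - [0.155,-0.04,0]
    - [0.19,-0.049,0]
    - [0.22,-0.057,0]
    - [0.245,-0.063,0]
  yaw: [-1,-3,-5,-7,-9,-11,-13,-13.8]

```text
time_s: 32.97
ee_pos: [590.8, -302.3, 216.1]
ee_rot: [-179.9, 0.0, 57.4]
force: [0.1, 0.0, -1.5]
gripper_width: 11.7
gripper_force: 25.0
```

Emit:
send_rows:
  grip: [-0.9,-0.9,-0.9,-0.9,-0.9,-0.9,-0.9,-0.9]
  xyz:
    - [0.013,-0.0035,0]
    - [0.018,-0.0048,0]
    - [0.018,-0.0048,0]
    - [0.018,-0.0048,-0.02]
    - [0.018,-0.0048,-0.045]
    - [0.018,-0.0048,-0.065]
    - [0.018,-0.0048,-0.08]
    - [0.018,-0.0048,-0.085]
  yaw: [0,0,0,0,0,0,0,0]

```text
time_s: 33.63
ee_pos: [604.0, -305.8, 130.3]
ee_rot: [-179.6, 0.0, 57.4]
force: [-0.5, -0.5, -1.9]
gripper_width: 11.9
gripper_force: 25.0
```

Emit:
send_rows:
  grip: [-0.9,-0.9,-0.9]
  xyz:
    - [0,0,0]
    - [0,0,0]
    - [0,0,0]
  yaw: [0,0,0]

```text
time_s: 33.88
ee_pos: [607.6, -307.3, 135.0]
ee_rot: [179.9, -0.0, 57.5]
force: [0.2, -0.6, -0.8]
gripper_width: 11.6
gripper_force: 25.0
```

Emit:
send_rows:
  grip: [-0.9,-0.9,-0.9,-0.9,-0.9,-0.9,-0.9,-0.9]
  xyz:
    - [0,0,-0.004]
    - [0,0,-0.008]
    - [0,0,-0.012]
    - [0,0,-0.014]
    - [0,0,-0.016]
    - [0,0,-0.017]
    - [0,0,-0.017]
    - [0,0,-0.017]
  yaw: [0,0,0,0,0,0,0,0]

```text
time_s: 34.55
ee_pos: [607.3, -306.9, 116.8]
ee_rot: [180.0, -0.0, 57.5]
force: [-0.2, 0.6, 2.0]
gripper_width: 11.7
gripper_force: 25.0
```

Emit:
send_rows:
  grip: [-0.5,-0.3,-0.12,-0.12,-0.12,-0.12]
  xyz:
    - [0,0,0]
    - [0,0,0]
    - [0,0,0]
    - [0,0,0]
    - [0,0,0]
    - [0,0,0]
  yaw: [0,0,0,0,0,0]

```text
time_s: 35.05
ee_pos: [607.2, -307.0, 116.3]
ee_rot: [180.0, 0.0, 57.5]
force: [0.3, 0.1, 0.0]
gripper_width: 40.3
gripper_force: 0.0
```

Emit:
send_rows:
  grip: [-0.12,-0.12,-0.12,-0.12,-0.12,-0.12,-0.12,-0.12]
  xyz:
    - [0.005,-0.0032,0]
    - [0.009,-0.0057,0]
    - [0.012,-0.0076,0]
    - [0.015,-0.0096,0]
    - [0.018,-0.0115,0]
    - [0.0205,-0.0131,0]
    - [0.023,-0.0147,0]
    - [0.0255,-0.0162,0]
  yaw: [0,0,0,0,0,0,0,0]

```text
time_s: 35.72
ee_pos: [632.9, -323.4, 116.3]
ee_rot: [180.0, 0.0, 57.5]
force: [-0.3, -0.1, -0.6]
gripper_width: 39.8
gripper_force: 0.0
```

Emit:
send_rows:
  grip: [-0.12,-0.12,-0.12,-0.12,-0.12]
  xyz:
    - [0.0022,-0.0014,0]
    - [0.0044,-0.0028,0]
    - [0.0065,-0.0041,0]
    - [0.0065,-0.0041,0]
    - [0.0065,-0.0041,0]
  yaw: [0,0,0,0,0]

```text
time_s: 36.13
ee_pos: [639.2, -327.3, 116.3]
ee_rot: [-180.0, -0.0, 57.5]
force: [0.5, -0.3, -0.2]
gripper_width: 40.2
gripper_force: 0.0
```

Emit:
send_rows:
  grip: [-0.12,-0.12,-0.12,-0.12,-0.12,-0.12,-0.12,-0.12]
  xyz:
    - [0,0,0.015]
    - [0,0,0.045]
    - [0,0,0.08]
    - [0,0,0.11]
    - [-0.03,0.01,0.12]
    - [-0.06,0.03,0.13]
    - [-0.095,0.05,0.14]
    - [-0.13,0.07,0.14]
  yaw: [0,0,0,0,0,0,0,0]

```text
time_s: 36.8
ee_pos: [508.5, -256.9, 258.3]
ee_rot: [179.8, -0.0, 57.5]
force: [0.3, 0.4, 0.3]
gripper_width: 40.0
gripper_force: 0.0
```

Emit:
send_rows:
  grip: [-0.12,-0.12,-0.12,-0.12,-0.12,-0.12,-0.12,-0.12]
  xyz:
    - [-0.03,0.02,0]
    - [-0.06,0.04,0]
    - [-0.09,0.06,0]
    - [-0.12,0.08,0]
    - [-0.14,0.1,0]
    - [-0.14,0.1,0]
    - [-0.14,0.1,0]
    - [-0.14,0.1,0]
  yaw: [0,0,0,0,0,0,0,0]

```text
time_s: 37.47
ee_pos: [369.8, -157.6, 256.9]
ee_rot: [179.9, -0.0, 57.5]
force: [0.1, 0.7, 0.2]
gripper_width: 40.3
gripper_force: 0.0
```

```bash
python3 m1.py | grep carton
python3 - <<'E'
from h import *
d=grab('side');t=grab('top');s=env.state();print(s['ee_pos'],s['time_s'])
o=np.zeros((600,800,3),np.uint8)
o[:,:320]=cv2.resize(d['frame'][110:335,180:300],(320,600))[...,::-1]
o[:300,320:]=cv2.resize(t['frame'][120:284,165:427],(480,300))[...,::-1]
o[300:,320:]=cv2.resize(d['frame'][110:230,200:392],(480,300))[...,::-1];cv2.imwrite('pics/v10.png',o)
E
```

```text
carton px [211. 247.] c [383.2 260.3] size [81.  52.7] ang 1.3
carton px [242. 245.] c [385.8 161.1] size [80.5 52.9] ang 0.6
carton px [309. 244.] c [390.3 -44.2] size [96.7 93.2] ang 89.6
carton px [306. 184.] c [579.9 -39.3] size [53.1 81.9] ang 86.3
[ 370.02102963 -157.88624551  256.27839023] 37.6167
```

View pics/v10.png

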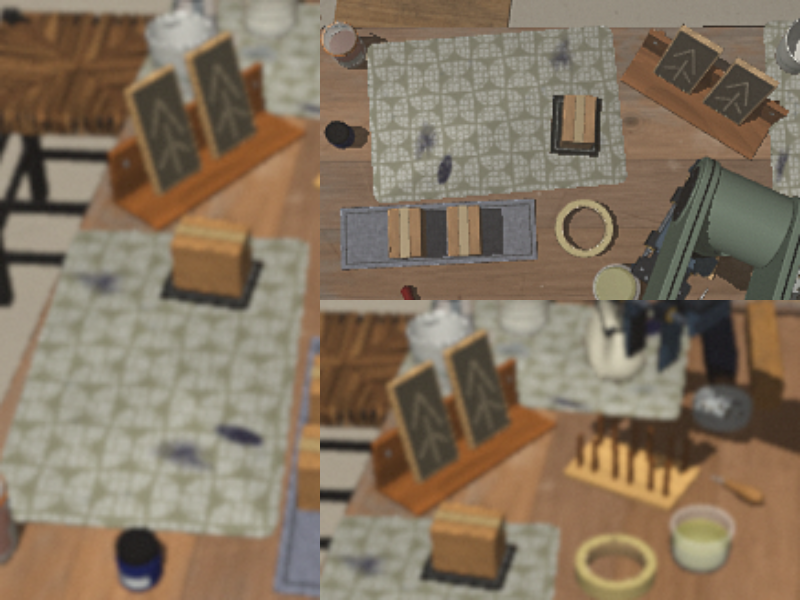

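The final view shows both blocks leaning over the fence, the rack empty, the inked carton on the black mat and both empties on the grey mat. The tape, ink pot and the rest look undisturbed, so I'll hand in.

```bash
python3 -c "
from workcell import env
print(env.job_done())"
```

```text
the job is handed in; nothing more can be done
None
```

I handed the job in at about 38 s: the heavy carton is on the black mat, both empties are on the grey mat, and both blocks lean over the fence on the drying rest; one empty was knocked aside mid-run and I picked it up from its new spot.

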